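Set up the visualiser for a picture of the craft work

TASK

Get the classroom visualiser ready to photograph the cardboard raft: turn its lamp dial to the three-dot mark, then squeeze the lock button on the side of the camera head and draw the telescoping boom out until the third full-width line on the boom (counted as they come out) is level with the mouth of its sleeve. The boom springs back if let go, so finish while still holding the camera head steady at that line. Leave the raft and everything else on the table where they are.

Things in the scene. Friction and masses are not known exactly. Their poses are not given: they have to be found in the camera images.
- visualiser: Document camera, fixed to the table. White foot 250 (x) x 190 (y) x 28 mm high; origin at the centre of its underside, x away from the robot at yaw 0, y along the boom, z up. Dial on the foot at x -70, y 0. Column 36 x 40 mm at x +75, y -20 carries the level sleeve. No part of it is higher than 248 mm.
- sleeve_mouth (a point): Middle of the sleeve's mouth (outer face of its aluminium ring), on the boom's axis: x +75, y +95, 225 mm above the table. The black sleeve, 36 wide x 32 mm high, runs 214 mm back from here along -y of the visualiser; the boom, aluminium, 24 wide x 20 mm high, comes out of it towards +y. Axes as the visualiser's.
- dial (a joint): Lamp dial, rad, about the vertical. 0 = bar mark (off); grows clockwise seen from above, click stops every 28 deg: 0.489 one dot, 0.977 two dots, 1.466 three dots, 1.955 four dots (end stop). Let go, it snaps into the nearest stop; about 0.1 N m turns it over a stop. It starts at the bar, the one-dot or the two-dot stop.
- dial_grip (a point): On the dial's axis, 50 mm above the table. The grip is an upright bar 42 long x 12 thick, from 35 to 60 mm above the table, on a round skirt 48 mm wide (top 34.5 mm above the table). The point turns with the dial: x along the bar towards its white pointer end, z up. Marks on the foot, on the dial's far side: off at the left to four dots at the right, seen from the robot.
- boom (a joint): How far the boom is drawn out, m: 0 home, 0.160 end stop. Moves along the visualiser's +y. Four full-width lines cross its top 35 mm apart (short ticks every 7 mm between); counted from the head, line n is level with the mouth at 0.035 x n, the third at 0.105. A spring pulls it back with 3 to 4 N. At home a catch holds it until the lock button is pressed; away from home nothing catches it.
- camera_head: Grey camera head on the boom's end, 40 (x) x 58 (y) x 44 mm high, 204 to 248 mm above the table, lens below it down to 192 mm. Origin on the boom's axis at mid length: 34 mm past the sleeve's mouth when home, 139 mm at the third line. Axes as the visualiser's. Ribbed thumb face at x -20 mm, lock button on the opposite face.
- head_grip (a point): Middle of the camera head's width and length, 228 mm above the table: the height for the middle of the finger pads. Axes as the visualiser's; pinch the head along x, from above, fingers either side of the boom's line.
- lock_button (a joint): Lock button, m pressed: 0 out, 0.006 fully in; the catch is free from about 0.004. Spring 2 N at first, 5 N fully in. Press it by pinching the head between button and thumb face: 49 mm across with the button out, 43 mm pressed. A grip of 15 to 30 N works it and holds the boom.
- button_face (a point): Middle of the button's outer face, 226 mm above the table, 29 mm from the boom's axis on the head's +x side (23 mm pressed). The face is 26 x 26 mm and moves towards -x when pressed.
- raft: Loose model raft on a white card (fixed, 3 mm thick), where the camera looks at the third line: three cardboard rolls 110 long, 30 mm thick, side by side, with two sticks 115 mm long across them; 95 mm wide, top 35 mm above the table; origin at its underside. Not to be touched.
- glue_stick: Loose glue stick, upright, 31 mm wide, 92 mm high, beside the dial; origin at its underside. Not to be touched.
- paint_jar: Loose paint jar, upright, 52 mm wide, 65 mm high, at the other side of the foot; origin at its underside. Not to be touched.
- palette: Loose white paint palette 170 x 115 x 14 mm; origin at its underside. Not to be touched.
- water_cup: Loose clear cup, 72 mm wide, 85 mm high; origin at its underside. Not to be touched.
- brush: Loose flat brush lying down, 180 mm long; origin at its underside. Not to be touched.
- glue_can: Loose tall white can, 52 mm wide, 190 mm high; origin at its underside. Not to be touched.

How it is judged:
On the way, in this order (a step that is already met when the one before it is completed fails the run):
1. the dial is at the three-dot mark with the boom still home (value of joint dial between 1.3461 and 1.5861 rad and value of joint boom below 0.008 m), for 0.2 s.
2. the lock button is squeezed in (value of joint lock_button above 0.0035 m), for 0.1 s.
3. the boom is drawn out to the third line and held in the fingers (value of joint boom between 0.101 and 0.109 m and contact force between the fingers and camera_head above 3 N), for 0.2 s.
At the end, for the whole second after the job is handed in: The dial stands at three dots (within 0.12 rad); the boom is drawn out so that its third full-width line is within 4 mm of the sleeve's mouth (105 mm), at rest (below 10 mm/s), and the fingers still hold the camera head (over 3 N of contact) (all of step 3 and value of joint dial between 1.3461 and 1.5861 rad and velocity of joint boom between -0.01 and 0.01 m/s); the arm keeps its last pose, push and grip.
It fails at once if the raft under the camera is pushed (more than 15 mm) (distance of raft from where it was at the start of the episode above 0.015 m).
It fails at once if another loose thing on the table is pushed or knocked (more than 20 mm) (distance of any of glue_stick, paint_jar, palette, water_cup, brush, glue_can from where it was at the start of the episode above 0.02 m).
It also fails if it takes over 58 s, if anything falls off the work surface, if the arm or the gripper's body presses on something with over 40 N, if the wrist force passes 120 N, or if a joint passes its speed limit or range.

ROBOT

A 6-joint arm with a two-finger parallel gripper is mounted at the origin on the work surface. World frame = base frame: x ahead of the robot, y to its left, z up, the work surface at z = 0. Lengths are in m, angles in rad, forces in N, time in s.
With the tool pointing down it reaches from about 0.3 to 0.775 m from the base axis. Payload 14.6 kg.
Tool frame: the origin (TCP) lies at the very end of the fingers, on their centre line; the grasp point (between the pads) lies 19 mm behind it; x points along the fingers, z is the direction in which the jaws open and shut, and the axes are right-handed (so a half turn about x gives the same grasp; the last joint's range is limited). The gripper opens to 94 mm and grips with 3 to 60 N. Pads are 16 mm wide; open, the fingers measure 119 mm over their backs; the gripper's body (75 mm by 177 mm) begins 78 mm behind the grasp point.
Start: joints at [-1.295, 0.3, 1.521, -0, 1.321, -0.067], TCP at [0.185, -0.518, 0.205] pointing down, gripper open.
Joint ranges: [-3.03, 3.03], [-0.79, 2.21], [0.23, 2.52], [-1.04, 4.18], [0, 3.07], [-2.55, 2.55]. Speed limits (rad/s): [2.22, 2.22, 2.57, 3.14, 3.14, 3.14].

INTERFACE

Orientations are given as [roll, pitch, yaw] about the fixed x, y, z axes, in that order (R = Rz(yaw) Ry(pitch) Rx(roll)).
In Python, from station import ctrl gives the robot as it stands. The module is installed in compiled form; this text tells all that it offers.
- The arm moves only by the tool servo_tool, never from a script. Its argument "motion" is one flat list of numbers, 4 for each row, row after row: the shift along the tool's x, y, z in mm, then the turn about the tool's x in degrees. In form: [dx, dy, dz, roll, dx, dy, dz, roll, ...]. A call has 1 to 20 rows; each row is the pose to reach, as a shift and turn from the pose commanded when the call began, along the tool's axes at that moment; what a row does not reach only later rows make up. A row lasts 1/8 s, in which the tool goes at most 62.5 mm and 10.7 degrees, less where a joint would pass 70% of its speed; a pose out of reach is approached as far as the arm can. A call with a gripper value outside its range is refused whole. "gripper" is the opening, from 0 (shut) to 1 (fully open), set as the call begins (left out, the last holds). The fingers move at their own pace and stop on an object; "force" is the grip in N (left out, the last holds). Time passes only in rows, so rows that repeat a pose let the fingers close. It gives the time, the measured TCP pose, the force and the opening at its end, in the units of the state.
- ctrl.get_obs(): the state, without advancing time (a new reading comes with each control period).
- ctrl.camera(name): name is "scene" or "top" or "wrist"; returns a dict with "color" (480x640x3 uint8, red, green, blue), "z_map" (480x640 float32, m along the optical axis (not along the pixel's ray), 0 where there is no reading), "fx", "fy", "cx", "cy" (pixels), "rvec" (rotation vector, rad) and "tvec" (3), from world to camera coordinates, as OpenCV has them. Camera axes: x right, y down, z forward; pixel columns grow to the right and rows downward; lengths in m; the calibration is good to about 2 mm. A picture is of the moment at which its call begins.
- ctrl.hand_in(): hands the job in, once; it reports no verdict.
The state is a dict: "time_s": time; "qpos": joint angles; "joint_vel": joint speeds; "tau": joint torques, N m; "ee_pos": TCP position; "eef_rot": TCP orientation; "force": force on the tool from outside, world axes, zero at the start; "moment": the same for the moment, N m; "grip_width": finger opening in m.
Only numpy, scipy, OpenCV 4.12 (cv2) and the standard library are available. Lean on these libraries where they do the work, as an engineer would, in place of code of your own. Each camera call takes 0.05 s, during which the arm holds its last target.

## Working session

There is one attempt and no reset: what is moved stays moved. The work goes in short steps, Python scripts to look and compute and a tool call to move; the robot and the scene stay as the last step left them, time stands still between calls to the robot, and variables do not carry over. Pictures are saved under pics/ and viewed, and the job is handed in when it is done.

Besides the shell and the picture viewer there is one more tool, called as name(argument=value, ...) on one line, values as JSON. servo_tool: Moves the arm, as the interface text tells. Its arguments: {"type":"object","properties":{"motion":{"type":"array","items":{"type":"number"}},"gripper":{"type":"number"},"force":{"type":"number"}},"required":["motion"]}

```bash
mkdir -p pics; cat > h.py <<'E'
import numpy as np,cv2
from station import ctrl
def cam(n,save=None):
    c=ctrl.camera(n); c['R']=cv2.Rodrigues(np.array(c['rvec'],float))[0]; c['t']=np.array(c['tvec'],float).ravel()
    if save: cv2.imwrite('pics/'+save,c['color'][:,:,::-1])
    return c
def cloud(c):
    z=c['z_map'];v,u=np.mgrid[:480,:640]
    P=np.stack([(u-c['cx'])/c['fx']*z,(v-c['cy'])/c['fy']*z,z],-1)
    W=(P-c['t'])@c['R']; W[z<=0]=np.nan
    return W
def onplane(c,u,v,h):
    d=c['R'].T@np.array([(u-c['cx'])/c['fx'],(v-c['cy'])/c['fy'],1]);o=-c['R'].T@c['t']
    return o+d*(h-o[2])/d[2]
E
python3 - <<'E'
from h import *
o=ctrl.get_obs()
for k,v in o.items(): print(k,np.round(v,4))
for n in ['scene','top','wrist']:
    c=cam(n,n+'0.png'); print(n,c['fx'],-c['R'].T@c['t'])
    np.savez(''+n+'0.npz',W=cloud(c),**{k:c[k] for k in ['color','z_map','fx','fy','cx','cy','R','t']})
E
```

```text
time_s 0.0
qpos [-1.2946  0.3005  1.5216 -0.      1.3207 -0.0666]
joint_vel [-0.0027  0.0011  0.001  -0.0002 -0.0005 -0.0018]
tau [ 1.10000e-03 -5.31812e+01 -3.52736e+01  7.09000e-02  2.44000e-02
 -1.00000e-04]
ee_pos [ 0.1848 -0.5177  0.2049]
eef_rot [3.0829 1.5696 1.8548]
force [-0.2626  0.064   0.1667]
moment [ 0.0087  0.0267 -0.0057]
grip_width 0.0938
scene 562.9425219682014 [ 1.66712128 -0.04751168  0.89615207]
top 519.3410884255354 [0.42858587 0.00211213 1.43336434]
wrist 342.9719875983561 [ 0.26058565 -0.49060455  0.38422141]
```

View pics/top0.png

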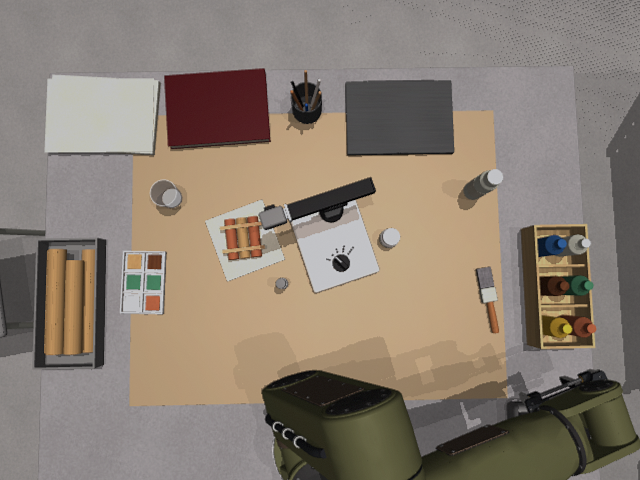

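View pics/scene0.png

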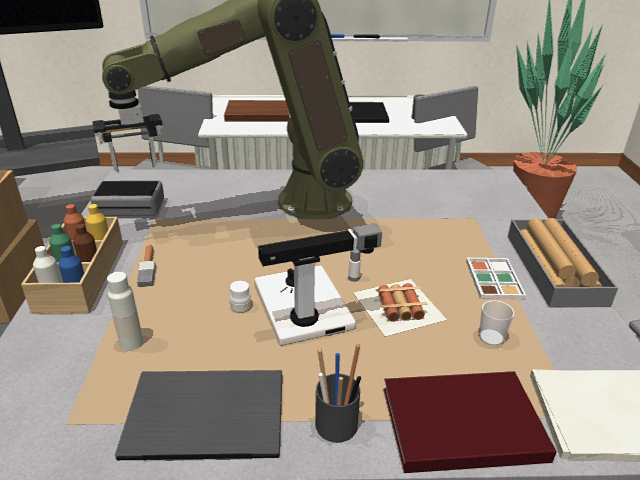

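View pics/wrist0.png

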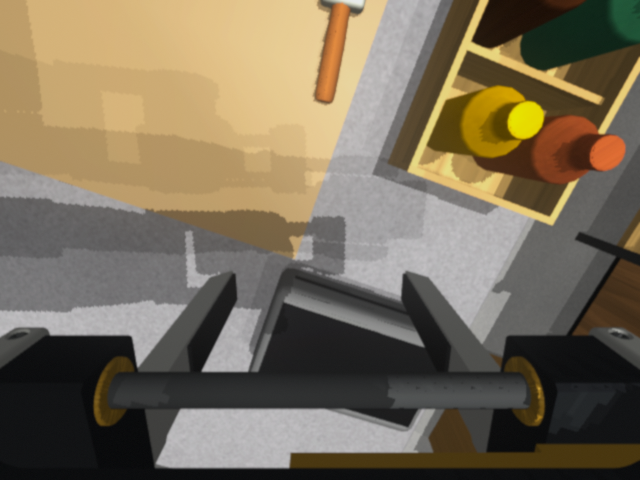

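The top picture shows the foot around (337,245), the dial at (341,263), the sleeve from (374,185) to (288,212), and the head at (273,216). The glue stick is at (281,284) and the jar at (390,238).

```bash
python3 - <<'E'
from h import *
d=np.load('top0.npz');W=d['W'];col=d['color']
roi=np.zeros((480,640),bool);roi[170:300,250:385]=1
z=W[...,2]
def rect(m,n):
    m=m&roi
    P=W[m]; r=cv2.minAreaRect(P[:,:2].astype(np.float32)); print(n,m.sum(),np.round(r[0],4),np.round(r[1],4),round(r[2],2),'zmed',np.median(P[:,2]).round(4))
rect((z>.235)&(z<.2445),'sleeve'); rect((z>.2445)&(z<.256),'head')
hsv=cv2.cvtColor(col,cv2.COLOR_RGB2HSV)
m=(z>.02)&(z<.032)&roi
n,l,s,c=cv2.connectedComponentsWithStats(m.astype(np.uint8)); 
for i in range(1,n):
    if s[i,4]>100: print(s[i]); rect(l==i,'foot')
m=(z>.048)&(z<.065)&roi
n,l,s,c=cv2.connectedComponentsWithStats(m.astype(np.uint8)); 
for i in range(1,n):
    if s[i,4]>10: print(s[i],c[i]); rect(l==i,'bar?')
cv2.imwrite('pics/topzoom.png',cv2.resize(col[170:300,250:400,::-1],None,fx=5,fy=4.6,interpolation=cv2.INTER_CUBIC))
d=np.load('scene0.npz');cv2.imwrite('pics/scenezoom.png',cv2.resize(d['color'][215:345,240:400,::-1],None,fx=5,fy=4.6,interpolation=cv2.INTER_CUBIC))
E
```

```text
sleeve 1472 [ 6.298e-01 -2.000e-04] [0.0496 0.2768] 18.16 zmed 0.2401
head 413 [ 0.623  -0.0017] [0.0386 0.2745] 16.93 zmed 0.2472
[ 291  200   89   92 4443]
foot 4443 [ 0.5393 -0.049 ] [0.2072 0.1889] 17.55 zmed 0.0269
[250 216  11  32 175]
foot 175 [0.5811 0.1673] [0.0275 0.0849] 88.62 zmed 0.0292
[382 231   3  10  23] [383.2173913  235.91304348]
bar? 23 [ 0.5607 -0.1768] [0.0048 0.0239] 88.18 zmed 0.061
[335 256  13  13  77] [341. 262.]
bar? 77 [ 0.4928 -0.0635] [0.0414 0.0118] 44.32 zmed 0.0583
```

View pics/topzoom.png

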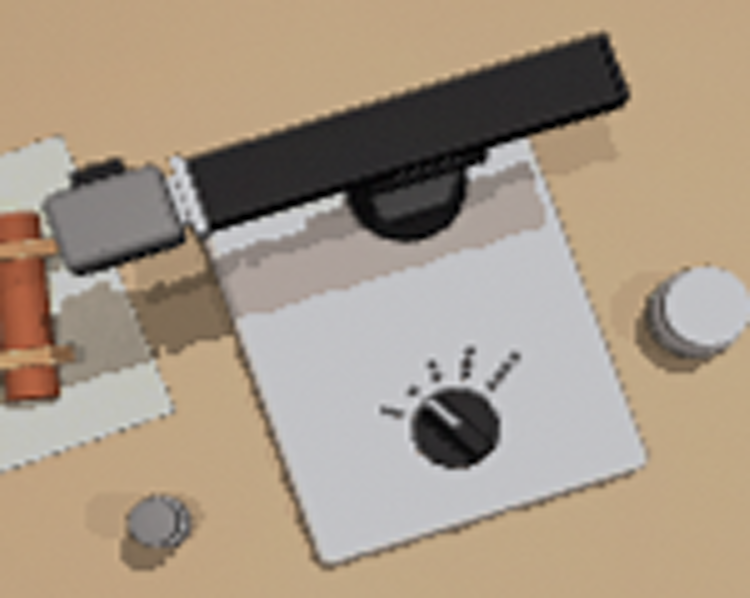

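View pics/scenezoom.png

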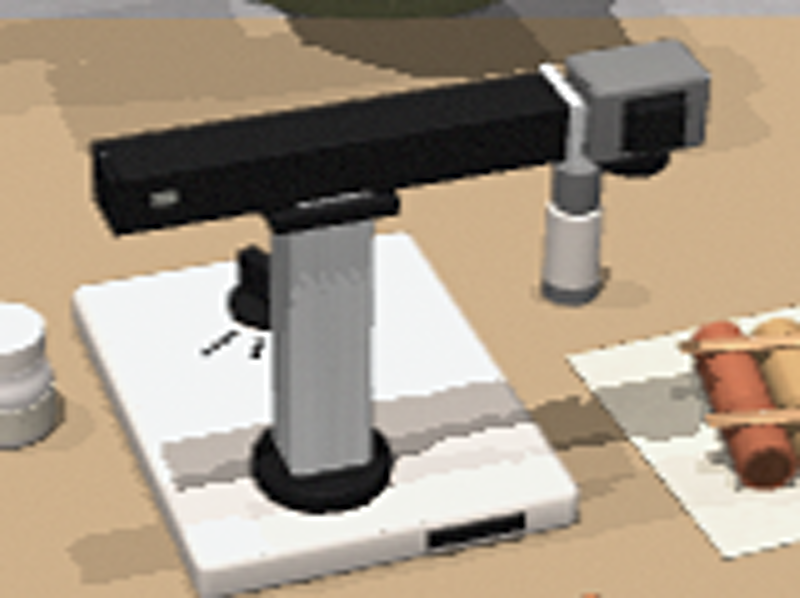

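```bash
python3 - <<'E'
from h import *
from scipy.spatial.transform import Rotation as Ro
d=np.load('top0.npz');W=d['W'];col=d['color'];z=W[...,2]
v,u=np.mgrid[:480,:640]
roi=(u>255)&(u<380)&(v>170)&(v<235)
# sleeve: dark pixels on plane z=.241
g=col.max(-1)
sl=roi&(z>.235)&(z<.2446)&(g<70)
r=cv2.minAreaRect(W[sl][:,:2].astype(np.float32));print('sleeve',r)
n,l,s,c=cv2.connectedComponentsWithStats((roi&(z>.2)&(g>85)&(u<290)).astype(np.uint8))
for i in range(1,n):
  if s[i,4]>30:
    print(s[i]);r=cv2.minAreaRect(W[l==i][:,:2].astype(np.float32));print(r,np.median(z[l==i]))
# foot
ft=(z>.022)&(z<.034)&(u>285)&(u<385)&(v>195)&(v<296)&(g>100)&(col.min(-1)>110)
r=cv2.minAreaRect(W[ft][:,:2].astype(np.float32));print('foot',r)
# glue stick, jar
for nm,b,zl in [('glue',(270,292,272,296),(.05,.1)),('jar',(375,405,222,255),(.04,.075)),('raft',(215,270,205,270),(.02,.045)),('cupcan',(140,190,170,215),(.04,.2)),('can',(460,505,165,205),(.1,.2))]:
  m=(u>b[0])&(u<b[1])&(v>b[2])&(v<b[3])&(z>zl[0])&(z<zl[1]);P=W[m];print(nm,m.sum(),P.min(0).round(3),P.max(0).round(3))
bar=(u>330)&(u<352)&(v>250)&(v<275)&(z>.04)&(z<.066);P=W[bar];print('bar',cv2.minAreaRect(P[:,:2].astype(np.float32)),P[:,2].max())
w=bar&(g>130);print('white',W[w].mean(0) if w.any() else None)
# undercheck wrist frame
o=ctrl.get_obs();R=Ro.from_euler('xyz',o['eef_rot']).as_matrix();print(R.round(3))
E
```

```text
sleeve ((0.6266810297966003, -0.0026246756315231323), (0.0481201633810997, 0.2729780375957489), 16.60858154296875)
[258 204  32  24 474]
((0.5941665172576904, 0.09688010811805725), (0.03931470587849617, 0.07080040872097015), 15.80359935760498) 0.24672100155567334
foot ((0.5463310480117798, -0.07232284545898438), (0.20655862987041473, 0.23576511442661285), 17.5500545501709)
glue 102 [0.427 0.083 0.05 ] [0.453 0.11  0.097]
jar 255 [ 0.536 -0.219  0.04 ] [ 0.581 -0.173  0.073]
raft 1367 [0.508 0.142 0.02 ] [0.624 0.261 0.043]
cupcan 370 [0.648 0.365 0.04 ] [0.718 0.436 0.091]
can 510 [ 0.663 -0.458  0.1  ] [ 0.715 -0.41   0.197]
bar ((0.49416863918304443, -0.06671416759490967), (0.04140261188149452, 0.02810565195977688), 27.330780029296875) 0.06416001314703638
white [ 0.50025806 -0.05619819  0.0601693 ]
[[-0.     0.942  0.336]
 [ 0.001  0.336 -0.942]
 [-1.     0.    -0.001]]
```

```bash
python3 - <<'E'
from h import *
d=np.load('top0.npz');col=d['color'];c={k:d[k] for k in ['fx','fy','cx','cy','R','t']}
g=col.max(-1);mn=col.min(-1)
def fit(uv,h):
    P=np.array([onplane(c,a,b,h)[:2] for a,b in uv],np.float32)
    vx,vy,x,y=cv2.fitLine(P,cv2.DIST_HUBER,0,.01,.01).ravel();return (vx,vy,x,y),np.degrees(np.arctan2(vy,vx))
sat=g.astype(int)-mn
# foot left edge: rows 240..276 first low-sat bright pixel ; bottom edge: columns 318..372 last bright
L=[];
for v in range(240,278):
    for u in range(290,330):
        if sat[v,u]<35 and g[v,u]>120 and sat[v,u+3]<35: L.append((u-.5,v));break
B=[]
for u in range(322,372):
    for v in range(299,250,-1):
        if sat[v,u]<35 and g[v,u]>170: B.append((u,v+.5));break
l1,a1=fit(L,.028);l2,a2=fit(B,.028);print('left',l1,a1,'bottom',l2,a2)
A=np.array([[l1[0],-l2[0]],[l1[1],-l2[1]]]);k=np.linalg.solve(A,[l2[2]-l1[2],l2[3]-l1[3]]);C=np.array([l1[2]+k[0]*l1[0],l1[3]+k[0]*l1[1]]);print('corner(-125,+95)',C)
T=[];S=[]
for u in range(300,365):
    vs=[v for v in range(170,235) if g[v,u]<60]
    T.append((u,vs[0]-.5))
for u in range(294,318):
    vs=[v for v in range(170,235) if g[v,u]<60]
    S.append((u,vs[-1]+.5))
lt,at=fit(T,.241);ls,as_=fit(S,.241);print('sleeve far',lt,at,'near',ls,as_)
for yaw in [a1 if a1>0 else a1+180,16.5,17,17.5]:
    y=np.radians(yaw);R=np.array([[np.cos(y),-np.sin(y)],[np.sin(y),np.cos(y)]])
    print(yaw,'origin from corner',C-R@[-.125,.095],'from dial',np.array([.4928,-.0635])-R@[-.07,0])
    n=R[:,0];far=n@lt[2:];print('  far edge x',far,'near',n@np.array(ls[2:]))
E
```

```text
left (np.float32(0.95367223), np.float32(0.3008476), np.float32(0.50079334), np.float32(0.03821049)) 17.508518 bottom (np.float32(0.30046216), np.float32(-0.95379376), np.float32(0.43939096), np.float32(-0.072089285)) -72.51464
corner(-125,+95) [0.41333574 0.01062092]
sleeve far (np.float32(0.29829288), np.float32(-0.9544744), np.float32(0.6518477), np.float32(-0.037438717)) -72.6449 near (np.float32(0.30522916), np.float32(-0.9522789), np.float32(0.59357), np.float32(0.02515)) -72.22804
17.508518 origin from corner [ 0.56112529 -0.04237199] from dial [ 0.55955706 -0.04244067]
  far edge x 0.6103857 near 0.57363755
16.5 origin from corner [ 0.56016967 -0.04496503] from dial [ 0.55991738 -0.04361893]
  far edge x 0.6143712881649779 near 0.576269609934922
17 origin from corner [ 0.56064915 -0.04368157] from dial [ 0.55974133 -0.04303398]
  far edge x 0.6124190535037182 near 0.5749869563690204
17.5 origin from corner [ 0.56111741 -0.04239396] from dial [ 0.55956019 -0.04245059]
  far edge x 0.6104201807604575 near 0.5736605153202389
```

The one-dot stop is where the dial starts (bar at about 45° world, foot yaw 17.5°). I'm moving above the dial.

servo_tool(motion=[0,44,-32,-3,0,88,-64,-6,0,132,-97,-9,0,176,-129,-12,0,221,-162,-15,0,265,-194,-18,0,309,-227,-21,0,353,-259,-24,0,398,-291,-26,30,425,-311,-26,60,443,-324,-26,80,443,-324,-26,80,443,-324,-26,80,443,-324,-26], gripper=0.5)

```text
time_s: 1.9
ee_pos: [0.4935, -0.0642, 0.1263]
eef_rot: [0.541, 1.57, -0.233]
force: [-1.1, 0.4, -0.2]
grip_width: 0.0473
```

```bash
python3 - <<'E'
from h import *
c=cam('wrist','w1.png');W=cloud(c);o=ctrl.get_obs()
print(o['time_s'],o['ee_pos'],o['eef_rot'],o['grip_width'],o['force'])
np.savez('w1.npz',W=W,**{k:c[k] for k in ['color','z_map','fx','fy','cx','cy','R','t']})
z=W[...,2];g=c['color'].max(-1)
m=(z>.053)&(z<.066)&(np.hypot(W[...,0]-.493,W[...,1]+.0636)<.04)
print(m.sum());
if m.sum(): print(cv2.minAreaRect(W[m][:,:2].astype(np.float32)),np.median(z[m]))
E
```

```text
1.95 [ 0.49355466 -0.06424049  0.12649391] [ 0.60101331  1.56929222 -0.17364833] 0.04699192199191541 [ 0.19238048 -0.5304074   1.00074676]
841
((0.4907599985599518, -0.06547403335571289), (0.04161522909998894, 0.011722873896360397), 45.262874603271484) 0.05934436365055801
```

View pics/w1.png

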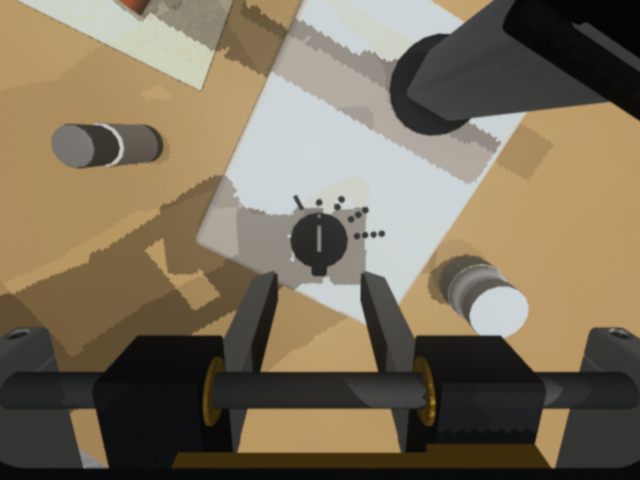

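The wrist view shows the bar at (319,240), centred between the fingers, with its pointer at the one-dot mark. I'm going down and closing.

servo_tool(motion=[30,-1.5,-0.5,0,60,-1.5,-0.5,0,80,-1.5,-0.5,0,86,-1.5,-0.5,0,86,-1.5,-0.5,0])

```text
time_s: 2.58
ee_pos: [0.4921, -0.0649, 0.0402]
eef_rot: [0.575, 1.57, -0.199]
force: [0.3, 0.3, -0.9]
grip_width: 0.047
```

servo_tool(motion=[0,0,0,0,0,0,0,0,0,0,0,0,0,0,0,0,0,0,0,0,0,0,0,0], gripper=0, force=30)

```text
time_s: 3.32
ee_pos: [0.4924, -0.0652, 0.0397]
eef_rot: [0.281, 1.569, -0.493]
force: [3.8, -4.4, -2.7]
grip_width: 0.0118
```

servo_tool(motion=[0,0,0,7,0,0,0,14,0,0,0,21,0,0,0,28,0,0,0,35,0,0,0,42,0,0,0,49,0,0,0,56,0,0,0,57,0,0,0,57,0,0,0,57])

```text
time_s: 4.7
ee_pos: [0.4926, -0.0656, 0.0397]
eef_rot: [1.13, 1.568, -0.639]
force: [4.3, -8.0, -3.3]
grip_width: 0.0119
```

servo_tool(motion=[0,0,0,0,0,0,0,0,0,0,0,0,0,0,0,0], gripper=0.5)

```text
time_s: 5.2
ee_pos: [0.4917, -0.0646, 0.0394]
eef_rot: [-2.072, 1.571, 2.442]
force: [0.1, 0.4, -1.0]
grip_width: 0.0458
```

servo_tool(motion=[-30,0,0,0,-60,0,0,0,-90,0,0,0,-90,0,0,0])

```text
time_s: 5.7
ee_pos: [0.4927, -0.0648, 0.1312]
eef_rot: [1.567, 1.567, -0.202]
force: [-0.3, 0.4, -1.4]
grip_width: 0.0468
```

```bash
python3 - <<'E'
from h import *
c=cam('wrist','w2.png');W=cloud(c);o=ctrl.get_obs()
print(o['time_s'],o['ee_pos'],o['qpos'],o['grip_width'],o['force'])
z=W[...,2]
m=(z>.053)&(z<.066)&(np.hypot(W[...,0]-.493,W[...,1]+.0636)<.04)
print(m.sum(),cv2.minAreaRect(W[m][:,:2].astype(np.float32)))
from scipy.spatial.transform import Rotation as Ro
R=Ro.from_euler('xyz',o['eef_rot']).as_matrix();print(R.round(3))
E
```

```text
5.75 [ 0.49195001 -0.06463785  0.12966092] [-2.04493811e-01  2.59798318e-01  1.75942416e+00  4.10367891e-05
  1.12114679e+00  1.56446605e+00] 0.04706277011168563 [-0.21924689 -0.93677579 -0.24076458]
807 ((0.4908818006515503, -0.06539522856473923), (0.011694051325321198, 0.041794758290052414), 78.9143295288086)
[[ 0.001  0.98  -0.197]
 [-0.    -0.197 -0.98 ]
 [-1.     0.001 -0.   ]]
```

View pics/w2.png

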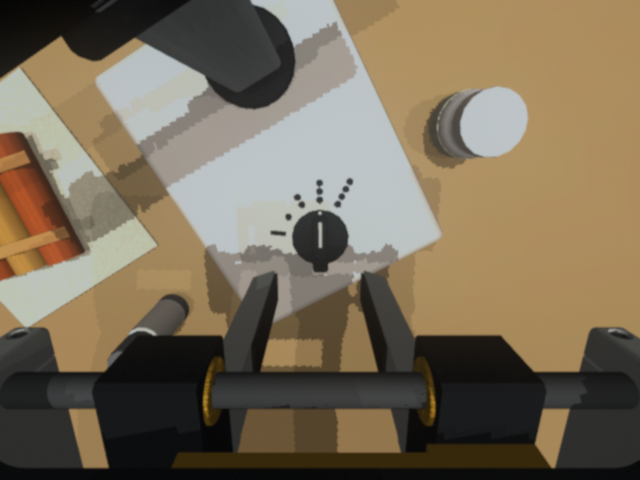

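The pointer now lines up with the three-dot column at (319,190), and the bar sits at −11°, as it should. I'm lifting, turning and moving above the head.

servo_tool(motion=[-50,0,0,0,-100,0,0,0,-150,0,0,0,-200,0,0,0,-200,6,-17,-10,-200,12,-34,-20,-200,18,-51,-30,-200,24,-68,-40,-200,30,-85,-50,-200,36,-102,-60,-200,42,-119,-70,-200,48,-136,-80,-200,54,-153,-90,-200,60,-170,-100,-200,64,-183,-110,-200,64,-183,-119,-200,64,-183,-119,-200,64,-183,-119], gripper=1)

```text
time_s: 8.0
ee_pos: [0.5906, 0.102, 0.3286]
eef_rot: [2.933, 1.57, -3.046]
force: [-0.0, -1.0, 0.2]
grip_width: 0.094
```

```bash
python3 - <<'E'
from h import *
c=cam('wrist','w3.png');W=cloud(c);t=cam('top','t3.png');o=ctrl.get_obs()
print(o['time_s'],o['ee_pos'],o['qpos'],o['grip_width'],o['force'])
from scipy.spatial.transform import Rotation as Ro
R=Ro.from_euler('xyz',o['eef_rot']).as_matrix();print(R.round(3))
z=W[...,2]
m=(z>.2445)&(z<.254)&(np.hypot(W[...,0]-.592,W[...,1]-.103)<.07)
n,l,s,_=cv2.connectedComponentsWithStats(m.astype(np.uint8))
for i in range(1,n):
  if s[i,4]>100: print(s[i],cv2.minAreaRect(W[l==i][:,:2].astype(np.float32)),np.median(z[l==i]))
E
```

```text
8.1 [0.59056119 0.10200346 0.3291018 ] [ 1.09926523e-01  3.59726538e-01  1.16113284e+00  4.19007988e-07
  1.62118743e+00 -1.95438846e-01] 0.09399888050287185 [-0.42496049 -0.47436537  0.02425312]
[[-0.    -0.301  0.954]
 [-0.     0.954  0.301]
 [-1.     0.    -0.   ]]
[ 295  209   50   68 3200] ((0.5899330377578735, 0.1012701615691185), (0.03917868435382843, 0.056404002010822296), 17.880718231201172) 0.2478257814561647
```

View pics/w3.png

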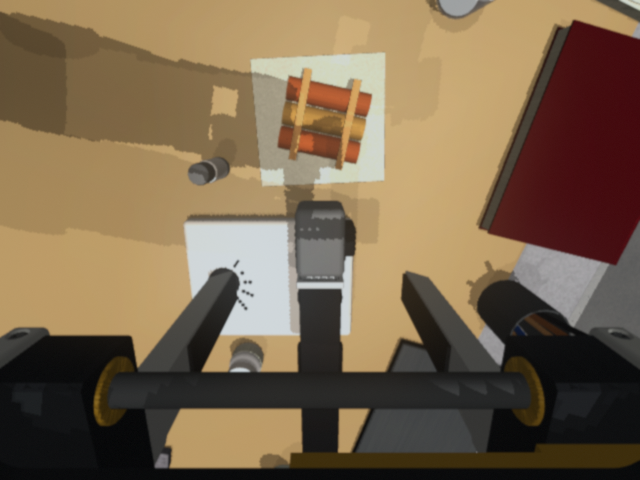

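The head is at (320,240) with its button on the right at (350,240). The measured centre is (0.590, 0.101), within 1 mm of the TCP.

servo_tool(motion=[30,0,1,0,60,0,1,0,90,0,1,0,112,0,1,0,120,0,1,0,120,0,1,0])

```text
time_s: 8.85
ee_pos: [0.5916, 0.1024, 0.2097]
eef_rot: [-2.429, 1.571, -2.121]
force: [0.4, -0.4, 0.2]
grip_width: 0.0943
```

servo_tool(motion=[0,0,0,0,0,0,0,0,0,0,0,0,0,0,0,0,0,0,0,0,0,0,0,0,0,0,0,0,0,0,0,0], gripper=0, force=25)

```text
time_s: 9.85
ee_pos: [0.5925, 0.1028, 0.2097]
eef_rot: [-0.05, 1.568, 0.258]
force: [11.5, 2.7, -1.5]
grip_width: 0.0426
```

The opening of 42.6 mm means the button is in. I'm drawing the boom out, easing 1.5 mm sideways to relieve the side push.

servo_tool(motion=[0,0,1,0,0,4,1.5,0,0,10,1.5,0,0,18,1.5,0,0,26,1.5,0,0,34,1.5,0,0,42,1.5,0,0,50,1.5,0,0,58,1.5,0,0,66,1.5,0,0,74,1.5,0,0,82,1.5,0,0,90,1.5,0,0,95,1.5,0,0,99,1.5,0,0,100,1.5,0,0,100,1.5,0])

```text
time_s: 11.98
ee_pos: [0.5626, 0.1983, 0.2096]
eef_rot: [2.034, 1.571, 2.342]
force: [-2.7, -4.0, 6.1]
grip_width: 0.0432
```

```bash
python3 - <<'E'
from h import *
o=ctrl.get_obs();print(o['time_s'],o['ee_pos'],o['grip_width'],o['force'])
d=o['ee_pos'][:2]-np.array([.5925,.1028]);y=np.radians(17.5);print('along',d@[-np.sin(y),np.cos(y)],'z',d@[np.cos(y),np.sin(y)])
out=[]
for n in ['wrist','top','scene']:
    c=cam(n,n+'4.png'); np.savez(n+'4.npz',W=cloud(c),**{k:c[k] for k in ['color','z_map','fx','fy','cx','cy','R','t']})
    out.append(c)
cv2.imwrite('pics/z4.png',np.hstack([cv2.resize(out[1]['color'][165:265,220:320,::-1],(500,500),interpolation=cv2.INTER_CUBIC)]))
cv2.imwrite('pics/s4.png',cv2.resize(out[2]['color'][205:285,330:450,::-1],(780,520),interpolation=cv2.INTER_CUBIC))
E
```

```text
11.975 [0.5625553  0.19825562 0.20959975] 0.043239277199995436 [-2.66152832 -3.99175506  6.06012397]
along 0.10004218460765422 z 0.00014529077096449693
```

View pics/wrist4.png

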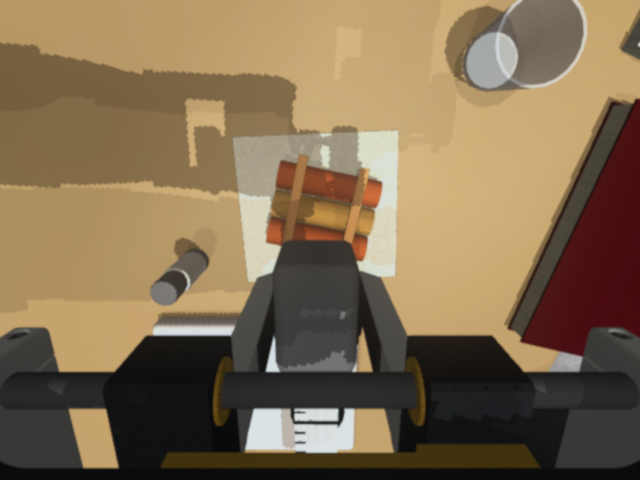

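View pics/z4.png

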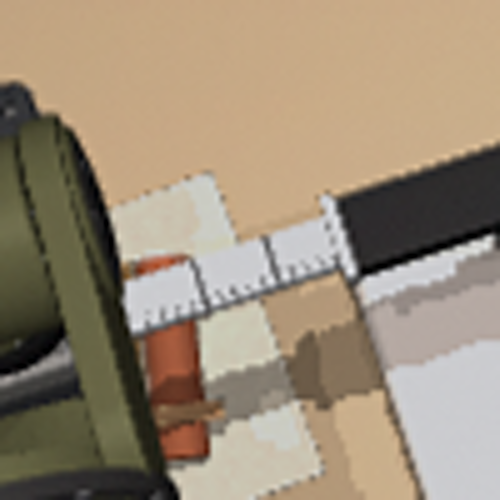

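View pics/s4.png

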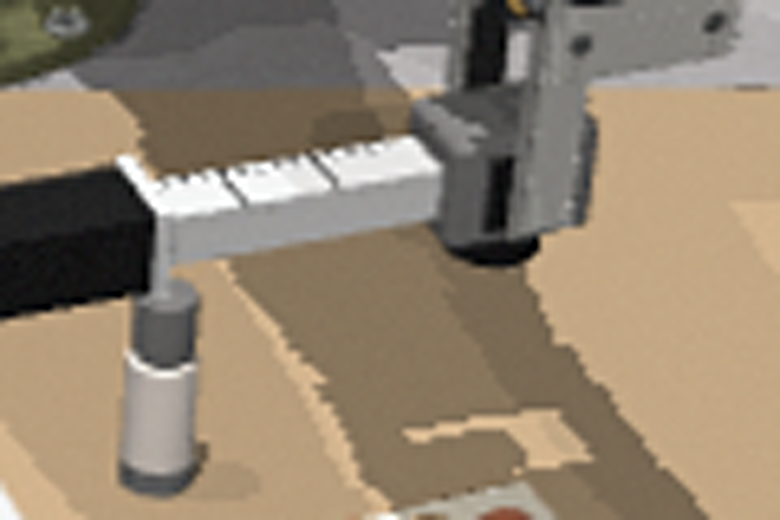

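Both views show two full-width lines out: (200,285) and (268,258) in the top zoom. The third is not out yet, which fits about 100 mm. I'm adding 5 mm.

servo_tool(motion=[0,2,0,0,0,4,0,0,0,5,0,0,0,5,0,0,0,5,0,0,0,5,0,0])

```text
time_s: 12.88
ee_pos: [0.5611, 0.2029, 0.2096]
eef_rot: [1.525, 1.571, 1.833]
force: [-2.5, -4.4, 4.3]
grip_width: 0.0426
```

```bash
python3 - <<'E'
from h import *
o=ctrl.get_obs();print(o['time_s'],o['ee_pos'],o['grip_width'],o['force'])
out=[]
for n in ['top','scene']:
    c=cam(n,n+'5.png'); out.append(c)
cv2.imwrite('pics/z5.png',cv2.resize(out[0]['color'][195:235,240:300,::-1],(780,520),interpolation=cv2.INTER_CUBIC))
cv2.imwrite('pics/s5.png',cv2.resize(out[1]['color'][220:255,340:405,::-1],(780,420),interpolation=cv2.INTER_CUBIC))
# profile along boom axis: brightness, top cam, z=.235 at lateral -6..6 mm ; and scene cam
y=np.radians(17.5);ex=np.array([np.cos(y),np.sin(y)]);ey=np.array([-ex[1],ex[0]])
H=np.array([.5903,.1015])-.034*ey  # mouth est.
for c,nm in zip(out,['top','scene']):
    g=c['color'].astype(np.float32).mean(-1)
    s=np.arange(-.008,.085,.001);pr=0
    for a in (2,4,6,7):
        a=a/1000
        P=np.array([[*(H+ex*(a)+ey*k),.235] for k in s])
        p,_=cv2.projectPoints(P,cv2.Rodrigues(c['R'])[0],c['t'],np.array([[c['fx'],0,c['cx']],[0,c['fy'],c['cy']],[0,0,1.]]),None)
        pr=pr+cv2.remap(g,p[:,0,0].astype(np.float32),p[:,0,1].astype(np.float32),cv2.INTER_LINEAR).ravel()/4
    print(nm,' '.join(f'{int(round(k*1000))}:{int(q)}' for k,q in zip(s,pr)))
E
```

```text
12.875 [0.56110526 0.20291121 0.20960982] 0.0425863563870753 [-2.4852605  -4.41524952  4.33486794]
top -8:48 -7:72 -6:107 -5:149 -4:190 -3:208 -2:203 -1:191 0:167 1:143 2:143 3:176 4:201 5:207 6:205 7:204 8:204 9:204 10:204 11:204 12:203 13:203 14:203 15:204 16:204 17:204 18:204 19:204 20:204 21:203 22:203 23:203 24:203 25:203 26:203 27:204 28:204 29:205 30:205 31:205 32:200 33:187 34:160 35:128 36:124 37:156 38:190 39:205 40:206 41:205 42:204 43:204 44:204 45:204 46:204 47:204 48:204 49:204 50:204 51:204 52:204 53:204 54:204 55:204 56:204 57:204 58:203 59:204 60:203 61:203 62:204 63:204 64:205 65:205 66:203 67:197 68:179 69:145 70:112 71:117 72:154 73:191 74:206 75:207 76:205 77:205 78:204 79:204 80:203 81:203 82:204 83:204 84:204
scene -8:32 -7:31 -6:29 -5:31 -4:44 -3:76 -2:132 -1:199 0:235 1:248 2:249 3:247 4:245 5:245 6:245 7:245 8:245 9:245 10:245 11:245 12:245 13:245 14:245 15:245 16:245 17:245 18:245 19:245 20:245 21:245 22:245 23:245 24:245 25:245 26:245 27:245 28:246 29:247 30:248 31:244 32:227 33:196 34:161 35:145 36:168 37:205 38:234 39:244 40:247 41:247 42:246 43:245 44:245 45:245 46:245 47:245 48:245 49:245 50:245 51:246 52:246 53:246 54:246 55:245 56:241 57:236 58:233 59:231 60:231 61:231 62:231 63:232 64:233 65:231 66:218 67:194 68:159 69:126 70:119 71:157 72:203 73:224 74:232 75:234 76:232 77:231 78:231 79:231 80:231 81:230 82:230 83:230 84:230
```

View pics/z5.png

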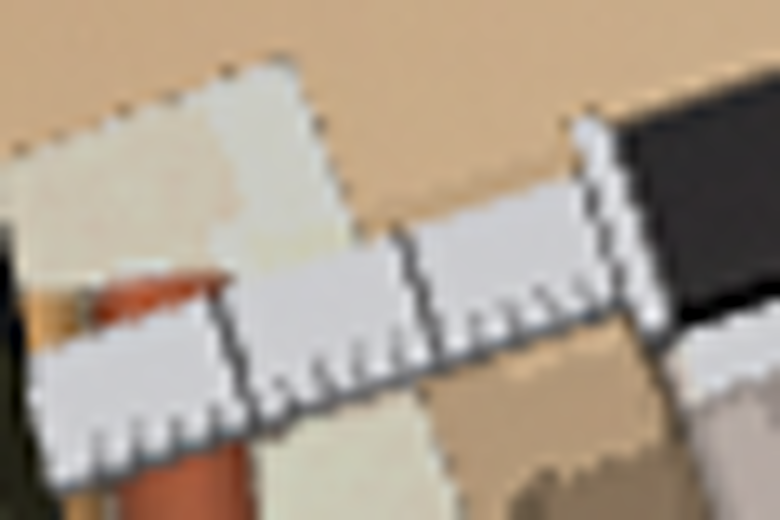

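View pics/s5.png

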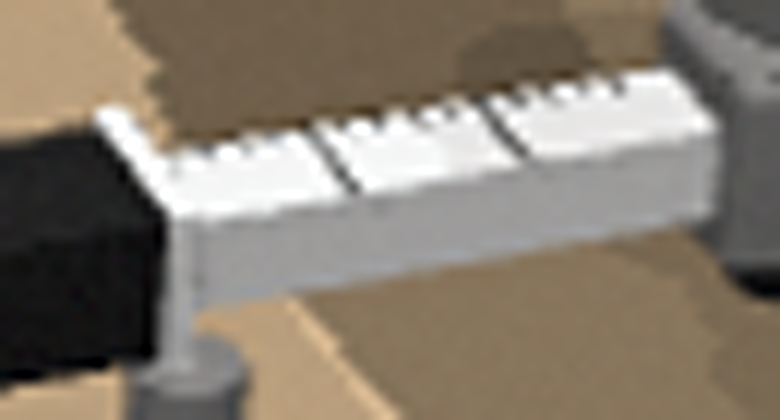

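```bash
python3 - <<'E'
from h import *
y=np.radians(17.5);ex=np.array([np.cos(y),np.sin(y)]);ey=np.array([-ex[1],ex[0]])
H=np.array([.5903,.1015])-.034*ey
for nm in ['top4','scene4','top5','scene5']:
    c=np.load(nm[:-1]+'4.npz'); col=c['color'] if nm[-1]=='4' else cv2.imread(f'pics/{nm}.png')
    g=col.astype(np.float32).mean(-1)
    for lat in (-6,0,6):
        s=np.arange(-.010,.042,.001)
        P=np.array([[*(H+ex*(lat/1000)+ey*k),.235] for k in s])
        p,_=cv2.projectPoints(P,cv2.Rodrigues(c['R'])[0],c['t'],np.array([[c['fx'],0,c['cx']],[0,c['fy'],c['cy']],[0,0,1.]],float),None)
        pr=cv2.remap(g,p[:,0,0].astype(np.float32),p[:,0,1].astype(np.float32),cv2.INTER_LINEAR).ravel()
        print(nm,lat,' '.join(f'{int(round(k*1000))}:{int(q)}' for k,q in zip(s,pr) if k<.008 or k>.026))
E
```

```text
top4 -6 -10:42 -9:40 -8:53 -7:75 -6:106 -5:152 -4:201 -3:207 -2:203 -1:193 0:169 1:142 2:148 3:155 4:167 5:189 6:206 7:195 8:180 27:200 28:194 29:157 30:118 31:120 32:155 33:195 34:200 35:199 36:184 37:160 38:151 39:176 40:204 41:208
top4 0 -10:40 -9:37 -8:41 -7:68 -6:96 -5:140 -4:187 -3:211 -2:203 -1:196 0:181 1:170 2:175 3:192 4:205 5:205 6:204 7:204 8:204 27:202 28:196 29:172 30:132 31:106 32:150 33:193 34:207 35:206 36:205 37:204 38:204 39:204 40:204 41:204
top4 6 -10:42 -9:41 -8:41 -7:64 -6:96 -5:131 -4:172 -3:207 -2:206 -1:201 0:193 1:185 2:182 3:196 4:203 5:205 6:204 7:204 8:204 27:199 28:182 29:160 30:137 31:124 32:146 33:182 34:209 35:207 36:205 37:204 38:204 39:204 40:204 41:204
scene4 -6 -10:34 -9:32 -8:31 -7:31 -6:31 -5:32 -4:39 -3:50 -2:121 -1:189 0:229 1:243 2:251 3:250 4:249 5:245 6:236 7:219 8:190 27:211 28:183 29:151 30:116 31:88 32:143 33:203 34:219 35:193 36:169 37:156 38:151 39:168 40:200 41:226
scene4 0 -10:33 -9:33 -8:33 -7:31 -6:29 -5:32 -4:48 -3:71 -2:139 -1:198 0:230 1:242 2:248 3:240 4:230 5:229 6:233 7:238 8:241 27:219 28:180 29:158 30:165 31:184 32:215 33:
[... 982 characters left out ...]
41:205
scene5 -6 -10:32 -9:32 -8:33 -7:31 -6:29 -5:31 -4:40 -3:52 -2:122 -1:189 0:229 1:243 2:251 3:251 4:250 5:232 6:210 7:198 8:206 27:196 28:201 29:212 30:229 31:249 32:224 33:185 34:159 35:149 36:147 37:179 38:206 39:209 40:192 41:169
scene5 0 -10:33 -9:33 -8:32 -7:30 -6:28 -5:30 -4:47 -3:70 -2:139 -1:198 0:231 1:242 2:248 3:238 4:226 5:226 6:233 7:239 8:242 27:243 28:245 29:246 30:248 31:249 32:229 33:205 34:179 35:159 36:154 37:192 38:232 39:244 40:243 41:242
scene5 6 -10:35 -9:33 -8:33 -7:30 -6:27 -5:30 -4:45 -3:64 -2:130 -1:206 0:248 1:250 2:251 3:249 4:247 5:246 6:246 7:246 8:246 27:245 28:246 29:247 30:249 31:246 32:219 33:187 34:163 35:150 36:161 37:203 38:238 39:245 40:247 41:247
```

Line 2 sits about 34.5 mm past the mouth. The third line just shows at the mouth in the top view. TCP travel since the grip is 104.9 mm. These agree to within 1 mm, so I'm handing in.

```bash
python3 - <<'E'
from station import ctrl
o=ctrl.get_obs();print(o['time_s'],o['ee_pos'],o['grip_width'],o['force'],abs(o['joint_vel']).max())
print(ctrl.hand_in())
E
```

```text
12.975 [0.56109752 0.20291024 0.20958333] 0.042846806553654436 [-2.50247219 -3.91838038  5.08997762] 0.0013874442410505535
the job is handed in; nothing more can be done
None
```

I turned the lamp dial from one dot to three dots. Then I squeezed the camera head's lock button, drew the boom out to the third line, and handed in at 13.0 s still gripping the head. The hand-in gives no verdict.

**Dial:** after I let go, the pointer lined up with the three-dot column. The bar was about 28.6° clockwise of the visualiser's forward axis, against 28° expected. I did not look at it again later.

**Boom:** the gripper travelled 104.9 mm after taking hold. In the top view, line 2 was about 34.5 mm past the mouth, which puts the boom at about 104.5 mm, and the third line was just showing at the mouth. The scene view did not show the third line, probably because the sleeve's ring covers it.

**Hold:** the finger opening was 42.8 mm, so the button was fully in, at a 25 N grip setting. The arm was at rest, with the spring pulling back about 3 N along the boom.

**Disagreement between views:** early on, the top camera put the sleeve's axis about 4 mm from where the foot's position implied. The close-up wrist view put the head within 1 mm of the gripper, so I used that.

**Other things on the table:** I saw no sign that anything was touched, but I did not measure their positions again at the end.

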